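# Close up the pin dispenser and hold its bayonet lid at half turn

### The job

The push-pin dispenser has just been refilled: first push its drawer fully shut, then take the orange lid, put it into the hopper mouth with its two lugs going down through the two notches (white marks), and turn it clockwise, seen from above, until its white pointer lines up with the yellow halfway mark. Do not turn it on to the red mark, where it clicks locked. A ring spring inside turns the lid back, so finish while still gripping the lid and holding it at the yellow mark, so that I can fit the seal; leave everything else on the table where it is.

Things in the scene. Friction and masses are not known exactly. Their poses are not given: they have to be found in the camera images.
- dispenser: fixed grey steel case 190 (x) x 140 (y) x 85 mm high, carrying a blue round hopper 104 mm across whose top is 165 mm above the table. Origin: centre of the case's underside, on the table. x points from the drawer front (-x side) to the back, z up; the hopper axis is 30 mm from the origin along +x
- hopper_mouth (a point): centre of the hopper mouth, level with the rim top; axes as the dispenser. White lip 10 mm thick, mouth 53 mm across, two notches 13 mm wide reaching 39 mm from the axis at dispenser +y and -y. Rim marks at both ends of a diameter: white at the notches, yellow 45 degrees clockwise of white seen from above, red 90 degrees (dispenser x). Stops under the lip block anticlockwise turning
- yellow_mark (a point): one of the two yellow halfway marks on the hopper rim, 48 mm from the mouth's centre, between dispenser +x and +y; the other is across the mouth from it. Axes as the dispenser
- drawer (a joint): how far the drawer is open, m: 0 fully shut, up to 0.07 open; it slides towards the dispenser's -x with about 1.5 N of friction and stays where it is left
- drawer_handle (a point): middle of the front edge of the drawer's black pull, a solid lip 80 mm wide and 14 mm high, sticking 14 mm out of the drawer front, 55 mm above the table; it can be pushed anywhere along its front. The drawer front is 136 mm wide, from 10 to 72 mm above the table. Axes as the dispenser
- lid: loose orange lid, about 0.12 kg, standing on its plug. Origin: centre of the plug's underside; z up. White plug 48 mm across, 18 mm deep; two lugs at its foot along +x and -x, each 8 mm wide, 6 mm high, reaching 34 mm from the axis. Flange 88 mm across, 18 to 24 mm above the origin, rests on the rim when seated: origin then 18 mm below the mouth, 2 mm of play upwards once turned
- lid_grip (a point): middle of the lid's straight grip bar, 40 mm above the lid's origin. The bar runs along the lid's x (as the lugs), 60 mm long, 14 mm wide, from 24 to 55 mm above the origin. White pointers on the flange at both bar ends. The lid is the same after half a turn: lugs over the notches when lid x lies along dispenser y; halfway when 45 degrees clockwise of that; locked at 90
- lock_ring (a joint): rotation, rad, of the sprung ring inside the hopper that the lid's lugs push round: 0 at rest, grows clockwise seen from above; it follows the lid after about 0.1 rad of play (about 0.7 at the halfway mark) and springs back with 0.13 N m per rad; the lock clicks at about 1.2, end stop 1.5
- note_pad: yellow sticky-note pad, 76 x 76 x 12 mm; bystander, leave alone. Origin: centre of its underside
- stapler: black stapler, 140 x 36 x 49 mm; bystander, leave alone. Origin: centre of its underside
- pin_box: open clear box of white push pins, 100 x 70 x 28 mm; bystander, leave alone. Origin: centre of its underside
- marker: white marker pen with black cap lying down, 135 mm long, 17 mm thick; bystander, leave alone. Origin: centre of its underside
- puck: white round puck, 90 mm across, 14 mm high; bystander, leave alone. Origin: centre of its underside
- tape_roll: amber roll of tape lying flat, 84 mm across, 24 mm high; bystander, leave alone. Origin: centre of its underside
Not all that is in view belongs to the job. What is meant by the lid is not pink or purple, and is the larger of those in its own colour.

How it is judged:
By the outcome, as a careful person would: the job done as asked, in the order asked, and still so for the second after the job is handed in, while the arm keeps its last pose, push and grip.
It also fails if it takes over 64 s, if anything falls off the work surface, if the arm or the gripper's body presses on something with over 40 N, if the wrist force passes 120 N, or if a joint passes its speed limit or range.

### The arm

A 6-joint arm with a two-finger parallel gripper is mounted at the origin on the work surface. World frame = base frame: x ahead of the robot, y to its left, z up, the work surface at z = 0. Lengths are in m, angles in rad, forces in N, time in s.
With the tool pointing down it reaches from about 0.35 to 1 m from the base axis. Payload 7.1 kg.
Tool frame: the origin (TCP) lies midway between the tips of the shut fingers; the grasp point (between the pads) lies 19 mm behind it; z points along the fingers, y is the line along which they close (so a half turn about z gives the same grasp; the last joint's range is limited). The gripper opens to 85 mm and grips with 20 to 120 N. Pads are 22 mm wide; open, the fingers measure 114 mm over their backs; the gripper's body (76 mm by 85 mm) begins 54 mm behind the grasp point. The pads swing forward as they close: fully open they stand 13 mm farther back than shut.
Start: joints at [-1.244, 0.423, 1.63, -0, 1.089, -0.019], TCP at [0.212, -0.588, 0.208] pointing down, gripper open.
Joint ranges: [-3, 3], [-0.9, 2.11], [0.09, 2.58], [-1.31, 4.45], [0.11, 2.69], [-2.54, 2.54]. Speed limits (rad/s): [2.39, 2.39, 3.01, 3.14, 3.14, 3.14].

### API

Orientations are given as [roll, pitch, yaw] about the fixed x, y, z axes, in that order (R = Rz(yaw) Ry(pitch) Rx(roll)).
In Python, from workcell import r gives the robot as it stands.
- The arm moves only by the tool move_arm, never from a script. Its argument "plan" is a list of rows, each a list of 7 numbers: the shift along the world's x, y, z in m, then the turn, a rotation vector about the world's x, y, z in degrees, then the finger opening in m, from 0 to 0.0854. A call has 1 to 20 rows; each row shifts and turns the commanded pose from where the row before left it; what a row does not reach is not made up. A row lasts 1/8 s, in which the tool goes at most 62.5 mm and 10.7 degrees, less where a joint would pass 70% of its speed; a pose out of reach is approached as far as the arm can. A call is refused whole if a number of a shift passes 0.0625 or a number of a turn 10.7, either way. A call with a gripper value outside its range is refused whole. The fingers move at their own pace and stop on an object; "force" is the grip in N (left out, the last holds). Time passes only in rows, so rows that do not move let the fingers close. It gives the time, the measured TCP pose, the force, the opening and the grip force at its end, in the units of the state.
- r.read_state(): the state, without advancing time (a new reading comes with each control period).
- r.get_image(name): name is "scene" or "top" or "wrist"; returns a dict with "img" (384x512x3 uint8, red, green, blue), "z_map" (384x512 float32, m along the optical axis (not along the pixel's ray), 0 where there is no reading), "vfov" (degrees; the focal length in pixels is half the picture's height over the tangent of half this angle, whatever the lens; pixels are square), "cx", "cy" (the principal point, pixels), "dist_coeffs" ([k1, k2, p1, p2, k3] as OpenCV has them; the pictures are not rectified), "world_from_camera" (4x4, takes a point from camera to world coordinates). Camera axes: x right, y down, z forward; pixel columns grow to the right and rows downward; lengths in m; the calibration is good to about 2 mm. A picture is of the moment at which its call begins.
- r.hand_in(): hands the job in; it is judged then, once.
The state is a dict: "t": time; "qpos": joint angles; "qd": joint speeds; "joint_torque": joint torques, N m; "eef_pos": TCP position; "orientation": TCP orientation; "wrist_force": force on the tool from outside, world axes, zero at the start; "torque": the same for the moment, N m; "opening": opening from 0.0 (shut) to 1.0 (fully open); "gripper_force": force on a finger pad.
Only numpy, scipy, OpenCV 4.12 (cv2) and the standard library are available. Lean on these libraries where they do the work, as an engineer would, in place of code of your own. Each camera call takes 0.05 s, during which the arm holds its last target. There are 200 camera calls.

## Working session

There is one attempt and no reset: what is moved stays moved. The work goes in short steps, Python scripts to look and compute and a tool call to move; the robot and the scene stay as the last step left them, time stands still between calls to the robot, and variables do not carry over. Pictures are saved under pics/ and viewed, at most 10 in all, crops included, and the job is handed in when it is done.

Besides the shell and the picture viewer there is one more tool, called after "Call:" as name(argument=value, ...) on one line, values as JSON. move_arm: Moves the arm, as the interface text tells. Its arguments: {"type":"object","properties":{"plan":{"type":"array"},"force":{"type":"number"}},"required":["plan"]}

```bash
mkdir -p pics
cat > h.py <<'E'
import numpy as np, cv2
from workcell import r
def K(d):
    f=d["img"].shape[0]/2/np.tan(np.radians(d["vfov"])/2)
    return np.array([[f,0,d["cx"]],[0,f,d["cy"]],[0,0,1.]])
def ray(d,px):
    p=cv2.undistortPoints(np.array(px,float).reshape(-1,1,2),K(d),np.array(d["dist_coeffs"],float)).reshape(-1,2)
    T=np.array(d["world_from_camera"]); return T[:3,3],np.c_[p,np.ones(len(p))]@T[:3,:3].T
def onplane(d,px,z):
    o,v=ray(d,px); return o+v*((z-o[2])/v[:,2])[:,None]
def bydepth(d,px):
    o,v=ray(d,px); return np.array([o+vi*d["z_map"][int(round(p[1])),int(round(p[0]))] for vi,p in zip(v,px)])
def save(d,n,box=None,s=1):
    im=d["img"][:,:,::-1]
    if box: im=im[box[1]:box[3],box[0]:box[2]]
    cv2.imwrite("pics/"+n,cv2.resize(im,None,fx=s,fy=s,interpolation=cv2.INTER_CUBIC))
def proj(d,P):
    T=np.linalg.inv(np.array(d["world_from_camera"])); return cv2.projectPoints(np.array(P,float).reshape(-1,1,3),cv2.Rodrigues(T[:3,:3])[0],T[:3,3],K(d),np.array(d["dist_coeffs"],float))[0].reshape(-1,2)
E
python3 - <<'E'
from h import *
import pickle
for n in("scene","top"):
    d=r.get_image(n); pickle.dump(d,open(n+".pkl","wb")); save(d,n+"0.png",s=1.5); print(n,d["vfov"],d["dist_coeffs"],np.round(d["world_from_camera"],3).tolist())
s=r.read_state(); print(s["t"],s["orientation"],s["opening"])
E
```

```text
scene 55.738406823478044 [-0.08528574  0.          0.          0.          0.        ] [[0.807, 0.393, -0.442, 1.023], [0.591, -0.554, 0.586, -0.637], [-0.014, -0.734, -0.679, 0.877], [0.0, 0.0, 0.0, 1.0]]
top 49.06929666173167 [-0.01141758  0.          0.          0.          0.        ] [[0.022, -0.987, 0.161, 0.363], [-1.0, -0.025, -0.013, 0.017], [0.016, -0.161, -0.987, 1.246], [0.0, 0.0, 0.0, 1.0]]
0.1 [-3.14019311e+00 -1.03803213e-05  3.45785567e-01] 0.9949283517856922
```

View pics/top0.png

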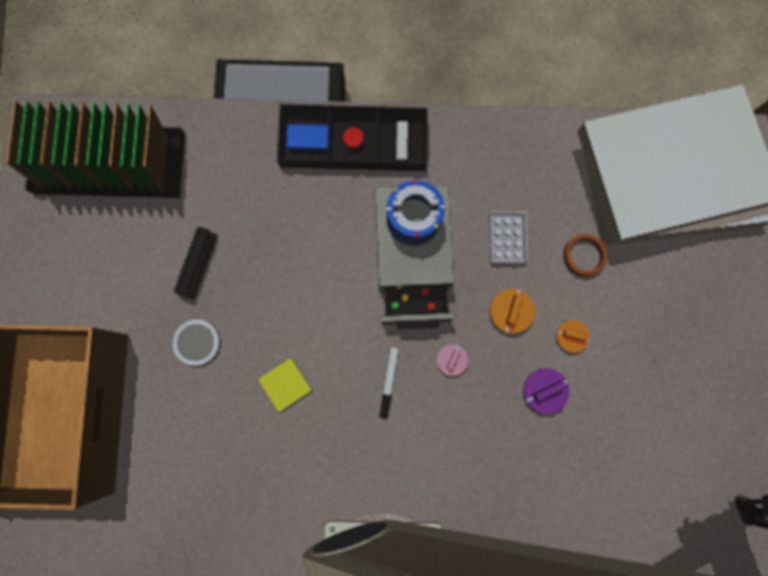

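View pics/scene0.png

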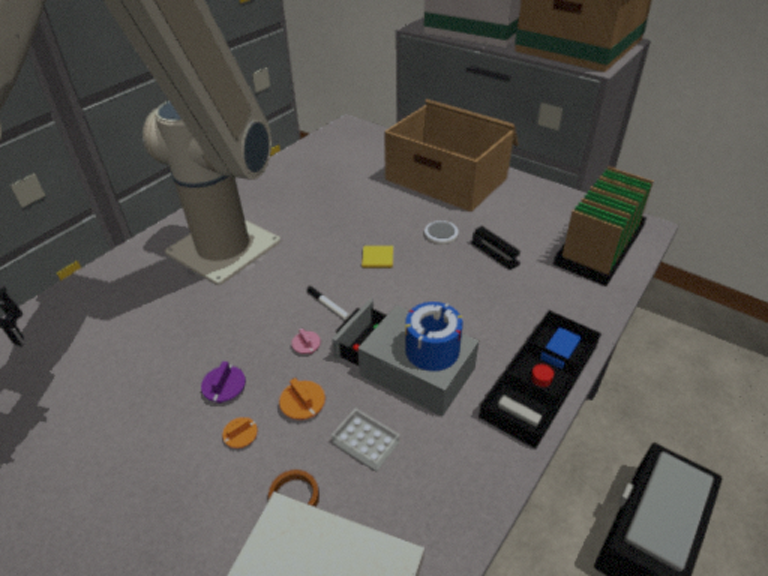

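Lid candidates in the top picture (1.5x pixels): large orange (513,312), small orange (573,337), pink (452,360) and purple (546,392). The amber ring at (585,255) is the tape. The larger orange one at (513,312) fits the description. The dispenser hopper is at (416,211), and the open drawer's pull is at about (416,322), facing the robot. I'll confirm with a crop and measure.

Run:
```python
from h import *
import pickle
d=pickle.load(open("top.pkl","rb")); im=d["img"]
save(d,"crop1.png",(235,110,405,270),4.5)
hsv=cv2.cvtColor(im,cv2.COLOR_RGB2HSV)
def cc(m,box):
    mm=np.zeros_like(m); x0,y0,x1,y1=box; mm[y0:y1,x0:x1]=m[y0:y1,x0:x1]
    c=max(cv2.findContours(mm,cv2.RETR_EXTERNAL,cv2.CHAIN_APPROX_NONE)[0],key=cv2.contourArea); return c
org=cv2.inRange(hsv,(8,150,90),(22,255,255))
for b in((315,180,365,230),(365,205,400,240)):
    c=cc(org,b); e=cv2.fitEllipse(c); P=onplane(d,c.reshape(-1,2),0.024)
    e2=cv2.fitEllipse((P[:,:2]*1000).astype(np.float32)); print("orange",e[0],"world mm",np.round(e2[0]),np.round(e2[1]))
blue=cv2.inRange(hsv,(105,130,60),(130,255,255))
c=cc(blue,(250,115,300,165)); P=onplane(d,c.reshape(-1,2),0.165); e2=cv2.fitEllipse((P[:,:2]*1000).astype(np.float32)); print("hopper",np.round(e2[0],1),np.round(e2[1],1))
# case top corners from depth: height near .085
H,W=im.shape[:2]; u,v=np.meshgrid(np.arange(W),np.arange(H)); px=np.c_[u.ravel(),v.ravel()].astype(float)
o,vv=ray(d,px); Pw=o+vv*d["z_map"].reshape(-1,1)
m=(Pw[:,2]>.079)&(Pw[:,2]<.091)&(u.ravel()>235)&(u.ravel()<315)&(v.ravel()>110)&(v.ravel()<200)
q=cv2.minAreaRect((Pw[m,:2]*1000).astype(np.float32)); print("case",q)
print(np.round(cv2.boxPoints(q),1).tolist())
m=(Pw[:,2]>.045)&(Pw[:,2]<.078)&(u.ravel()>235)&(u.ravel()<315)&(v.ravel()>195)&(v.ravel()<222)
print("drawer front rect",cv2.minAreaRect((Pw[m,:2]*1000).astype(np.float32)), Pw[m].min(0),Pw[m].max(0))
```

```text
orange (341.2402038574219, 206.87722778320312) world mm [ 510. -241.] [80. 84.]
orange (381.7401123046875, 223.97933959960938) world mm [ 462. -359.] [57. 61.]
hopper [666.3 -26.6] [64.2 87.4]
case ((642.8919067382812, -41.98858642578125), (189.8450469970703, 140.10133361816406), 3.8565433025360107)
[[543.5, 21.5], [552.9000244140625, -118.30000305175781], [742.2999877929688, -105.5], [732.9000244140625, 34.29999923706055]]
drawer front rect ((501.2406311035156, -51.95448303222656), (64.00140380859375, 133.90530395507812), 1.819417953491211) [ 0.46855701 -0.11934577  0.04547944] [0.53495152 0.01451382 0.0765019 ]
```

View pics/crop1.png

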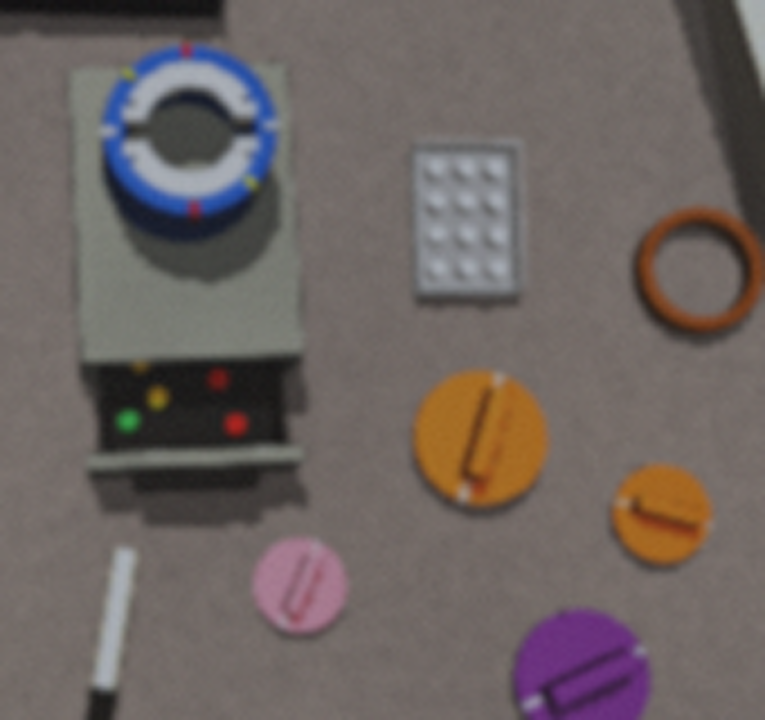

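Crop: the large orange lid is at (481,438), with pointers at (500,378) and (464,494). It is clearly bigger than the small orange one at (661,515), so it is the one meant. The hopper has white marks left and right, yellow at (252,183) and (128,73), and red at top and bottom. The drawer pull is at about (197,478).

First I'll go in front of the pull with the fingers shut.

Call:
move_arm(plan=[[0.02, 0.0485, 0, 0, 0, -2, 0], [0.02, 0.0485, 0, 0, 0, -2, 0], [0.02, 0.0485, 0, 0, 0, -2, 0], [0.02, 0.0485, 0, 0, 0, -2, 0], [0.02, 0.0485, 0, 0, 0, -2, 0], [0.02, 0.0485, 0, 0, 0, -2, 0], [0.02, 0.0485, 0, 0, 0, -2, 0], [0.02, 0.0485, 0, 0, 0, -2, 0], [0.02, 0.0485, 0, 0, 0, 0, 0], [0.02, 0.0485, 0, 0, 0, 0, 0], [0.01, 0.0485, 0, 0, 0, 0, 0], [0, 0, -0.04, 0, 0, 0, 0], [0, 0, -0.04, 0, 0, 0, 0], [0, 0, -0.04, 0, 0, 0, 0], [0, 0, -0.041, 0, 0, 0, 0], [0, 0, 0, 0, 0, 0, 0]])

```text
t: 2.1
eef_pos: [0.4193, -0.0541, 0.0451]
orientation: [-3.14, 0.007, 0.067]
wrist_force: [-0.6, -0.5, 0.5]
opening: -0.003
gripper_force: 0.0
```

Call:
move_arm(plan=[[0.012, 0.001, 0, 0, 0, 0, 0], [0.012, 0.001, 0, 0, 0, 0, 0], [0.01, 0.0005, 0, 0, 0, 0, 0], [0.008, 0.0005, 0, 0, 0, 0, 0], [0.008, 0.0005, 0, 0, 0, 0, 0], [0.008, 0.0005, 0, 0, 0, 0, 0], [0.008, 0.0005, 0, 0, 0, 0, 0], [0.008, 0.0005, 0, 0, 0, 0, 0], [0.008, 0.0005, 0, 0, 0, 0, 0], [0, 0, 0, 0, 0, 0, 0]])

```text
t: 3.35
eef_pos: [0.5048, -0.049, 0.0473]
orientation: [3.141, -0.001, 0.067]
wrist_force: [-0.6, 0.8, -0.8]
opening: -0.0
gripper_force: 0.0
```

Call:
move_arm(plan=[[0.004, 0.0003, 0, 0, 0, 0, 0], [0.004, 0.0003, 0, 0, 0, 0, 0], [0.003, 0.0002, 0, 0, 0, 0, 0], [0.002, 0, 0, 0, 0, 0, 0], [0, 0, 0, 0, 0, 0, 0]])

```text
t: 3.98
eef_pos: [0.5172, -0.0482, 0.0473]
orientation: [3.142, -0.0, 0.067]
wrist_force: [0.2, 0.1, 0.3]
opening: 0.004
gripper_force: 0.2
```

Call:
move_arm(plan=[[0.003, 0.0002, 0, 0, 0, 0, 0], [0.002, 0.0002, 0, 0, 0, 0, 0], [0.002, 0, 0, 0, 0, 0, 0], [0.001, 0, 0, 0, 0, 0, 0], [0, 0, 0, 0, 0, 0, 0]])

```text
t: 4.6
eef_pos: [0.5251, -0.0477, 0.0473]
orientation: [-3.142, -0.0, 0.067]
wrist_force: [-1.4, 0.2, -0.7]
opening: -0.002
gripper_force: 0.4
```

Run:
```python
from h import *
s=r.read_state(); print(s["wrist_force"],s["eef_pos"])
d=r.get_image("scene"); save(d,"push.png",(190,170,340,280),4)
```

```text
[-1.3539937   0.21757896 -0.67650325] [ 0.52506284 -0.0477442   0.0473414 ]
```

View pics/push.png

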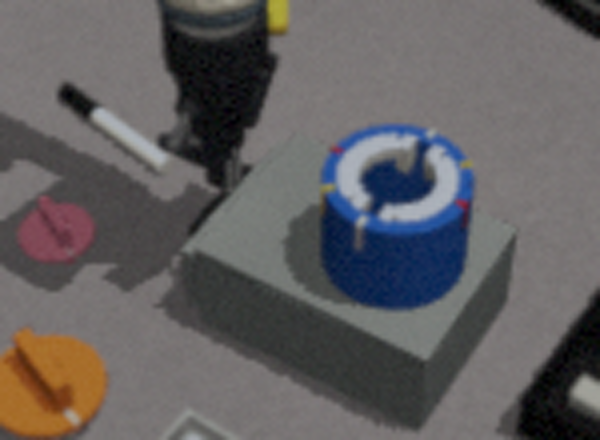

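The drawer looks nearly flush at crop pixel (215,215), but the force hasn't risen yet. I'll push gently to the stop.

Call:
move_arm(plan=[[0.001, 0, 0, 0, 0, 0, 0], [0.001, 0, 0, 0, 0, 0, 0], [0, 0, 0, 0, 0, 0, 0]])

```text
t: 5.03
eef_pos: [0.527, -0.0478, 0.0473]
orientation: [-3.142, -0.0, 0.067]
wrist_force: [-0.8, 0.9, 0.2]
opening: 0.0
gripper_force: 0.6
```

Call:
move_arm(plan=[[0.001, 0, 0, 0, 0, 0, 0], [0.001, 0, 0, 0, 0, 0, 0], [0.001, 0, 0, 0, 0, 0, 0], [0.001, 0, 0, 0, 0, 0, 0], [0, 0, 0, 0, 0, 0, 0]])

```text
t: 5.65
eef_pos: [0.5304, -0.0477, 0.0473]
orientation: [-3.141, 0.001, 0.067]
wrist_force: [-3.2, 1.9, 2.9]
opening: 0.002
gripper_force: 2.1
```

Call:
move_arm(plan=[[0.001, 0, 0, 0, 0, 0, 0], [0.001, 0, 0, 0, 0, 0, 0], [0, 0, 0, 0, 0, 0, 0]])

```text
t: 6.02
eef_pos: [0.5305, -0.0477, 0.0471]
orientation: [-3.141, 0.005, 0.067]
wrist_force: [-8.5, 1.6, 6.7]
opening: -0.001
gripper_force: 5.7
```

Call:
move_arm(plan=[[0.001, 0, 0, 0, 0, 0, 0], [0, 0, 0, 0, 0, 0, 0], [-0.02, 0, 0, 0, 0, 0, 0], [-0.04, 0, 0, 0, 0, 0, 0], [0, 0, 0.05, 0, 0, 0, 0], [0, 0, 0.05, 0, 0, 0, 0], [0, 0, 0.05, 0, 0, 0, 0.06], [0.01, -0.0485, 0, 0, 0, -5.2, 0.06], [0.01, -0.0485, 0, 0, 0, -5.2, 0.06], [0.01, -0.0485, 0, 0, 0, -5.2, 0.06], [0.01, -0.0485, 0, 0, 0, -5.2, 0.06], [0, 0, 0, 0, 0, 0, 0.06], [0, 0, 0, 0, 0, 0, 0.06]])

```text
t: 7.65
eef_pos: [0.5137, -0.2416, 0.1972]
orientation: [-3.141, -0.0, -0.296]
wrist_force: [0.8, -0.1, 0.9]
opening: 0.703
gripper_force: 0.0
```

Run:
```python
from h import *
import pickle
s=r.read_state(); print(s["t"],s["eef_pos"],s["orientation"])
d=r.get_image("top"); w=r.get_image("wrist"); pickle.dump((d,w),open("b.pkl","wb"))
a=cv2.resize(d["img"][110:230,225:345],(480,480)); b=cv2.resize(w["img"],None,fx=.6,fy=.6)
c=np.zeros((480,790,3),np.uint8); c[:,:480]=a; c[:230,480:787]=b[:230,:307]
cv2.imwrite("pics/b.png",c[:,:,::-1])
im=d["img"];H,W=im.shape[:2]; u,v=np.meshgrid(np.arange(W),np.arange(H)); px=np.c_[u.ravel(),v.ravel()].astype(float)
o,vv=ray(d,px); P=o+vv*d["z_map"].reshape(-1,1)
m=(P[:,2]>.045)&(P[:,2]<.075)&(abs(P[:,0]-.5)<.08)&(P[:,1]>-.1)&(P[:,1]<0); print("handle",m.sum(),P[m].min(0),P[m].max(0))
print(np.round(w["world_from_camera"],3).tolist())
```

```text
7.65 [ 0.51373806 -0.24164692  0.1971502 ] [-3.14145894e+00 -4.90512978e-05 -2.96393256e-01]
handle 288 [ 0.52251793 -0.09995275  0.04636417] [ 0.5493159  -0.00109457  0.07477989]
[[-0.291, -0.915, -0.279, 0.585], [-0.957, 0.278, 0.085, -0.263], [0.0, 0.292, -0.957, 0.363], [0.0, 0.0, 0.0, 1.0]]
```

View pics/b.png

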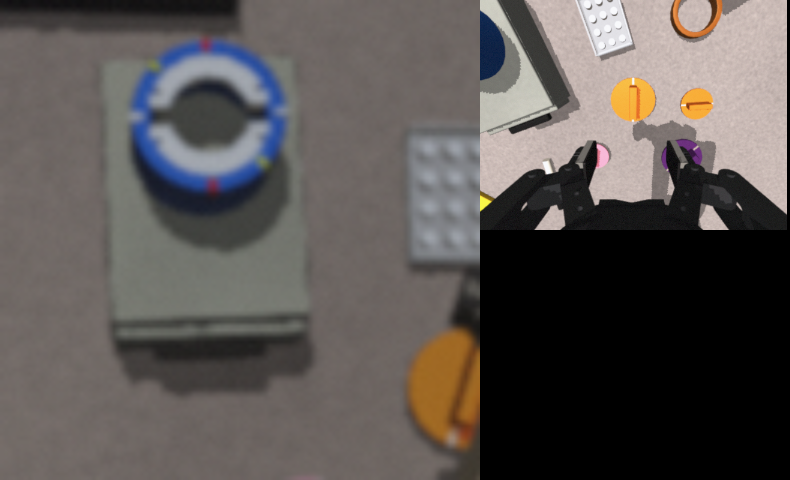

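The drawer front now sits at the case, with a thin dark line at crop row 320. The pull's measured x of about 0.522 against the finger's 0.5305 suggests the tip slid under the lip, so I'll re-push with the fingers lower. I'll also measure the lid from the wrist view, where it appears at about (153,100) in the inset.

```bash
cat >> h.py <<'E'
def lid(w,zf,near):
    hsv=cv2.cvtColor(w["img"],cv2.COLOR_RGB2HSV)
    m=cv2.inRange(hsv,(8,130,90),(24,255,255))
    best=None
    for c in cv2.findContours(m,cv2.RETR_EXTERNAL,cv2.CHAIN_APPROX_NONE)[0]:
        if cv2.contourArea(c)<300: continue
        P=onplane(w,cv2.convexHull(c).reshape(-1,2),zf)[:,:2]*1000
        c0,R=cv2.minEnclosingCircle(P.astype(np.float32)); print("cand",np.round(c0,1),round(R,1))
        if best is None or np.hypot(*(np.array(c0)-near))<np.hypot(*(np.array(best[0])-near)): best=(c0,c)
    c0,c=best
    h=np.zeros(m.shape,np.uint8); cv2.drawContours(h,[cv2.convexHull(c)],-1,255,-1); h=cv2.dilate(h,np.ones((5,5)))
    wh=cv2.inRange(hsv,(0,0,185),(180,70,255))&h
    n,_,st,ce=cv2.connectedComponentsWithStats(wh)
    for i in range(1,n):
        if st[i,4]>5: print("white",np.round(ce[i],1),st[i,4],np.round(onplane(w,[ce[i]],zf)[0]*1000,1))
E
python3 - <<'E'
from h import *
import pickle
d,w=pickle.load(open("b.pkl","rb"))
lid(w,.024,(510,-241))
im=w["img"]; cv2.imwrite("pics/w1.png",cv2.resize(im[90:230,0:180],None,fx=4,fy=4,interpolation=cv2.INTER_CUBIC)[:,:,::-1])
E
```

```text
cand [ 469.1 -361.7] 32.1
cand [ 513.1 -243.8] 43.9
cand [ 630.4 -391. ] 42.9
white [243.5 156.6] 411 [ 528.5 -234.5   24. ]
white [292.6 156.5] 20 [ 511.9 -289.3   24. ]
white [293.7 168.9] 9 [ 497.3 -286.7   24. ]
white [282.3 191.4] 53 [ 474.3 -266.6   24. ]
```

View pics/w1.png

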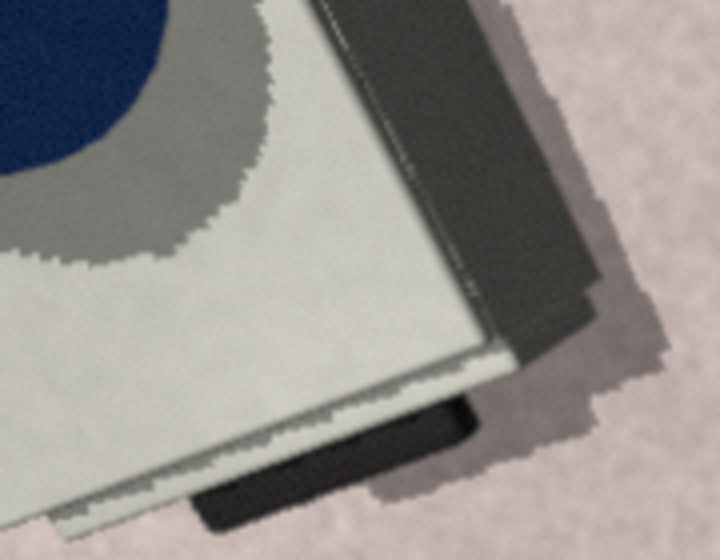

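Call:
move_arm(plan=[[-0.014, 0.048, 0, 0, 0, 5.2, 0], [-0.014, 0.048, 0, 0, 0, 5.2, 0], [-0.014, 0.048, 0, 0, 0, 5.2, 0], [-0.014, 0.048, 0, 0, 0, 5.2, 0], [0, 0, -0.055, 0, 0, 0, 0], [0, 0, -0.055, 0, 0, 0, 0], [0, 0, -0.055, 0, 0, 0, 0], [0.01, 0, 0, 0, 0, 0, 0], [0.01, 0, 0, 0, 0, 0, 0], [0.01, 0, 0, 0, 0, 0, 0], [0.005, 0, 0, 0, 0, 0, 0], [0.005, 0, 0, 0, 0, 0, 0], [0.005, 0, 0, 0, 0, 0, 0], [0, 0, 0, 0, 0, 0, 0]])

```text
t: 9.5
eef_pos: [0.5032, -0.0498, 0.0324]
orientation: [3.142, -0.0, 0.066]
wrist_force: [0.6, 0.2, 0.2]
opening: 0.001
gripper_force: 0.0
```

The wrist picture shows the drawer plate snug against the case at (500,350), with only a shadow between them. A firm check push will confirm it.

Call:
move_arm(plan=[[0.003, 0, 0, 0, 0, 0, 0], [0.003, 0, 0, 0, 0, 0, 0], [0.003, 0, 0, 0, 0, 0, 0], [0.003, 0, 0, 0, 0, 0, 0], [0, 0, 0, 0, 0, 0, 0]])

```text
t: 10.12
eef_pos: [0.5149, -0.0498, 0.0322]
orientation: [-3.142, 0.0, 0.067]
wrist_force: [-0.6, -0.1, 1.2]
opening: -0.003
gripper_force: 0.1
```

Call:
move_arm(plan=[[0.003, 0, 0, 0, 0, 0, 0], [0.002, 0, 0, 0, 0, 0, 0], [0.002, 0, 0, 0, 0, 0, 0], [0.002, 0, 0, 0, 0, 0, 0], [0, 0, 0, 0, 0, 0, 0]])

```text
t: 10.75
eef_pos: [0.5148, -0.0495, 0.0312]
orientation: [-3.139, 0.017, 0.067]
wrist_force: [-23.1, -3.5, 18.8]
opening: -0.001
gripper_force: 11.8
```

Hard stop at 23 N, so the drawer is shut. Now to the lid.

Call:
move_arm(plan=[[-0.02, 0, 0, 0, 0, 0, 0], [-0.04, 0, 0, 0, 0, 0, 0], [0, 0, 0.055, 0, 0, 0, 0], [0, 0, 0.055, 0, 0, 0, 0.06], [0, 0, 0.055, 0, 0, 0, 0.06], [0.012, -0.0485, 0, 0, 0, -5.2, 0.06], [0.012, -0.0485, 0, 0, 0, -5.2, 0.06], [0.012, -0.0485, 0, 0, 0, -5.2, 0.06], [0.012, -0.0485, 0, 0, 0, -5.2, 0.06], [0, 0, -0.03, 0, 0, 0, 0.06], [0, 0, -0.03, 0, 0, 0, 0.06], [0, 0, 0, 0, 0, 0, 0.06]])

```text
t: 12.25
eef_pos: [0.5102, -0.2431, 0.1353]
orientation: [-3.141, 0.005, -0.297]
wrist_force: [-0.3, 0.1, -0.3]
opening: 0.702
gripper_force: 0.0
```

Run:
```python
from h import *
import pickle
s=r.read_state(); print(s["t"],s["eef_pos"],s["orientation"])
w=r.get_image("wrist"); pickle.dump(w,open("w2.pkl","wb"))
lid(w,.024,(513,-244)); save(w,"w2.png",(160,130,350,290),4)
```

```text
12.25 [ 0.51018937 -0.24312523  0.13529556] [-3.14077204  0.00462768 -0.29683428]
cand [ 469.1 -362.3] 33.3
cand [ 513.1 -243.3] 44.0
cand [ 623.3 -389.7] 40.8
white [238.7 159.1] 485 [ 533.9 -236.4   24. ]
white [297.6 164.3] 19 [ 512.6 -288.9   24. ]
white [298.7 182.2] 6 [ 495.1 -285.4   24. ]
white [290.3 200.4] 59 [ 479.2 -272.8   24. ]
```

View pics/w2.png

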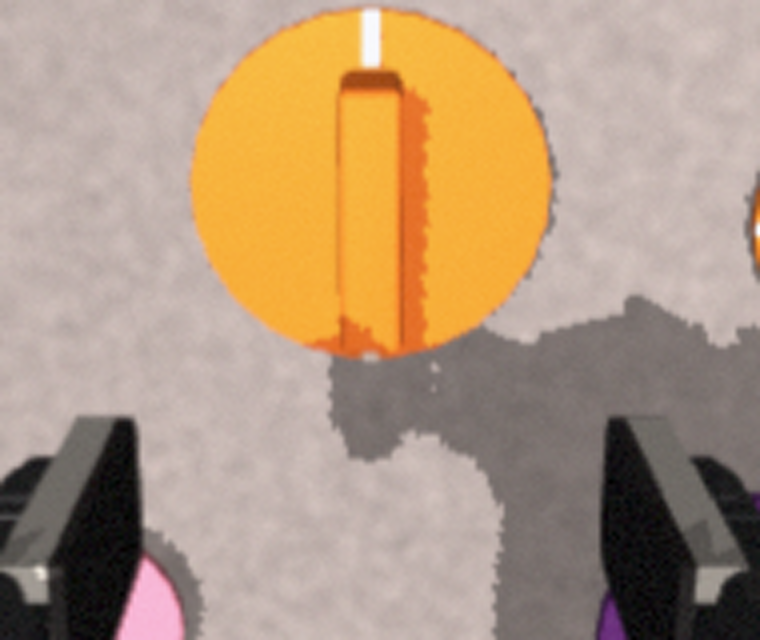

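The bar is vertical in the picture (pointers at (371,40) and (371,356)) and centred between the fingers, so the yaw is right. The lid centre is 3 mm ahead of the TCP. Going down to grip.

Call:
move_arm(plan=[[0.003, 0, -0.03, 0, 0, 0, 0.06], [0, 0, -0.03, 0, 0, 0, 0.06], [0, 0, -0.03, 0, 0, 0, 0.06], [0, 0, -0.016, 0, 0, 0, 0.06], [0, 0, 0, 0, 0, 0, 0.06], [0, 0, 0, 0, 0, 0, 0.0], [0, 0, 0, 0, 0, 0, 0.0], [0, 0, 0, 0, 0, 0, 0.0], [0, 0, 0, 0, 0, 0, 0.0], [0, 0, 0, 0, 0, 0, 0.0]], force=70)

```text
t: 13.55
eef_pos: [0.5154, -0.2441, 0.0321]
orientation: [3.141, -0.001, -0.297]
wrist_force: [-1.1, 0.0, 6.8]
opening: 0.001
gripper_force: 3.2
```

Run:
```python
from h import *
s=r.read_state(); print({k:np.round(s[k],3).tolist() for k in("t","eef_pos","opening","gripper_force","wrist_force")})
w=r.get_image("wrist"); d=r.get_image("scene")
a=cv2.resize(w["img"][170:384,130:390],None,fx=1.5,fy=1.5); b=cv2.resize(d["img"][200:300,130:230],(400,400),interpolation=cv2.INTER_CUBIC)
c=np.zeros((400,800,3),np.uint8); c[:a.shape[0],:390]=a; c[:,400:]=b
cv2.imwrite("pics/g.png",c[:,:,::-1]); lid(w,.024,(513,-244))
```

```text
{'t': 13.55, 'eef_pos': [0.515, -0.244, 0.032], 'opening': 0.001, 'gripper_force': 3.188, 'wrist_force': [-1.096, 0.02, 6.842]}
cand [ 467.9 -364.5] 38.3
cand [ 513.5 -243.7] 43.9
cand [ 601.  -380.7] 27.2
white [201.9 207.7] 375 [ 534.5 -216.5   24. ]
white [278.2 161.6] 69 [ 548.9 -270.2   24. ]
white [253.  169.6] 153 [ 548.6 -254.3   24. ]
white [302.  174.9] 18 [ 536.7 -281.9   24. ]
white [310.5 184.7] 25 [ 529.2 -285.3   24. ]
white [320.6 209.6] 68 [ 511.5 -287.5   24. ]
white [259.6 265.9] 18 [ 484.2 -239.3   24. ]
```

View pics/g.png

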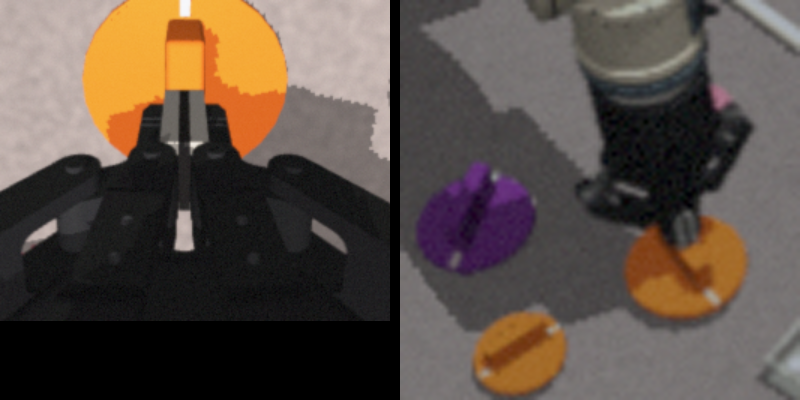

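The picture shows the fingers shut at (185,120), apparently not around the bar. I'll check the tip's real position against the reported TCP.

Run:
```python
from h import *
s=r.read_state(); p=np.array(s["eef_pos"]); print(s["t"],p,s["opening"],s["gripper_force"])
d=r.get_image("scene"); w=r.get_image("wrist")
L=np.array([.5131,-.2433,0]); u=np.array([np.cos(-.297),np.sin(-.297),0])
pts=dict(tcp=p,grasp=p+[0,0,.019],bar_mid_top=L+[0,0,.055],bar_end1=L+.03*u+[0,0,.055],bar_end2=L-.03*u+[0,0,.055])
for k,q in pts.items():
    a=proj(d,[q])[0]; b=proj(w,[q])[0]
    print(k,"scene",np.round(a),"crop",np.round(((a-[130,200])*4+[400,0])),"wrist",np.round(b),"crop",np.round((b-[130,170])*1.5))
for q in [(250,240),(254,250),(252,235),(257,260),(253,210)]: print(q,np.round(bydepth(w,[q])[0],3))
for q in [(202,255),(201,250),(203,259),(199,255)]: print("s",q,np.round(bydepth(d,[q])[0],3))
```

```text
13.65 [ 0.51540743 -0.24408489  0.03207689] 0.0007053192251779168 3.1989019006380204
tcp scene [202. 264.] crop [687. 256.] wrist [253. 228.] crop [184.  87.]
grasp scene [201. 260.] crop [684. 240.] wrist [253. 242.] crop [184. 108.]
bar_mid_top scene [200. 259.] crop [681. 234.] wrist [253. 250.] crop [184. 119.]
bar_end1 scene [206. 266.] crop [703. 263.] wrist [253. 197.] crop [184.  40.]
bar_end2 scene [195. 252.] crop [660. 207.] wrist [253. 297.] crop [184. 191.]
(250, 240) [ 0.527 -0.246  0.071]
(254, 250) [ 0.526 -0.248  0.081]
(252, 235) [ 0.526 -0.247  0.066]
(257, 260) [ 0.526 -0.249  0.09 ]
(253, 210) [ 0.535 -0.25   0.055]
s (202, 255) [ 0.525 -0.244  0.082]
s (201, 250) [ 0.527 -0.246  0.107]
s (203, 259) [ 0.526 -0.245  0.065]
s (199, 255) [ 0.525 -0.254  0.092]
```

By both cameras' depth, the shut tips stand on the bar top at about 0.057 m while the reported TCP z is 0.032. So the tips are really about 25 mm higher than reported, which also explains the first push riding above the lip. I'll open, go lower and check the height as I go.

Call:
move_arm(plan=[[0, 0, 0.02, 0, 0, 0, 0.06], [0, 0, 0, 0, 0, 0, 0.06], [0, 0, 0, 0, 0, 0, 0.06], [-0.002, 0.0005, -0.015, 0, 0, 0, 0.06], [0, 0, -0.015, 0, 0, 0, 0.06], [0, 0, -0.007, 0, 0, 0, 0.06], [0, 0, 0, 0, 0, 0, 0.06]])

```text
t: 14.62
eef_pos: [0.5121, -0.2429, 0.0131]
orientation: [-3.141, 0.002, -0.296]
wrist_force: [-1.0, 0.5, 0.7]
opening: 0.701
gripper_force: 0.0
```

Run:
```python
from h import *
s=r.read_state(); print({k:np.round(s[k],3).tolist() for k in("t","eef_pos","opening","wrist_force")})
w=r.get_image("wrist"); lid(w,.024,(513,-244))
u,v=np.meshgrid(np.arange(150,360,1),np.arange(170,330,1)); px=np.c_[u.ravel(),v.ravel()]
P=bydepth(w,px.astype(float)); hsv=cv2.cvtColor(w["img"],cv2.COLOR_RGB2HSV)[px[:,1],px[:,0]]
m=(hsv[:,1]<60)&(hsv[:,2]<140)&(abs(P[:,0]-.513)<.02)&(P[:,2]>.015)
for sgn in(1,-1):
    q=m&(sgn*(P[:,1]+.2435)>.01)&(sgn*(P[:,1]+.2435)<.045); print(sgn,q.sum(),np.round(np.percentile(P[q],[0.5,2,5,50],axis=0),3).tolist())
```

```text
{'t': 14.625, 'eef_pos': [0.512, -0.243, 0.013], 'opening': 0.701, 'wrist_force': [-0.968, 0.489, 0.668]}
cand [ 471. -360.] 33.7
cand [ 507.9 -241.9] 49.5
cand [ 593.3 -377.7] 12.4
white [243.4 157.4] 16 [ 557.4 -251.5   24. ]
white [280.1 161.1] 50 [ 549.8 -269.6   24. ]
white [203.9 175.7] 131 [ 554.1 -228.    24. ]
white [253.3 171.2] 180 [ 548.7 -254.3   24. ]
white [299.4 170.4] 11 [ 541.9 -278.2   24. ]
white [306.9 176.5] 16 [ 537.4 -281.2   24. ]
white [324.8 205.2] 99 [ 518.4 -286.8   24. ]
white [182.6 200.7] 9 [ 544.1 -211.8   24. ]
white [176.8 220.7] 43 [ 533.8 -204.4   24. ]
white [225.4 298.5] 290 [ 476.4 -214.3   24. ]
1 1226 [[0.511, -0.22, 0.047], [0.512, -0.219, 0.048], [0.513, -0.218, 0.05], [0.531, -0.214, 0.067]]
-1 2792 [[0.494, -0.286, 0.046], [0.496, -0.286, 0.048], [0.501, -0.284, 0.051], [0.514, -0.275, 0.082]]
```

Tips are at 0.046 m when open, about 0.037 shut. Down 7 mm, then close.

Call:
move_arm(plan=[[0, 0, -0.004, 0, 0, 0, 0.06], [0, 0, -0.003, 0, 0, 0, 0.06], [0, 0, 0, 0, 0, 0, 0.06], [0, 0, 0, 0, 0, 0, 0.0], [0, 0, 0, 0, 0, 0, 0.0], [0, 0, 0, 0, 0, 0, 0.0], [0, 0, 0, 0, 0, 0, 0.0], [0, 0, 0, 0, 0, 0, 0.0]], force=70)

```text
t: 15.68
eef_pos: [0.5131, -0.2434, 0.0076]
orientation: [3.141, -0.0, -0.297]
wrist_force: [-0.3, -0.2, 3.9]
opening: 0.148
gripper_force: 69.1
```

Gripped: 12.6 mm opening at 69 N. Lift, turn, and stop short of the hopper to look.

Call:
move_arm(plan=[[0, 0, 0.02, 0, 0, 0, 0], [0, 0, 0.05, 0, 0, 0, 0], [0, 0, 0.05, 0, 0, 0, 0], [0, 0, 0.05, 0, 0, 0, 0], [0, 0, 0.05, 0, 0, 0, 0], [0, 0, 0.05, 0, 0, 0, 0], [0.0133, 0.0086, 0, 0, 0, 9.25, 0], [0.0133, 0.0086, 0, 0, 0, 9.25, 0], [0.0133, 0.0086, 0, 0, 0, 9.25, 0], [0.0133, 0.0086, 0, 0, 0, 9.25, 0], [0.0133, 0.0086, 0, 0, 0, 9.25, 0], [0.0133, 0.0086, 0, 0, 0, 9.25, 0], [0.0133, 0.0086, 0, 0, 0, 9.25, 0], [0.0133, 0.0086, 0, 0, 0, 9.25, 0], [0.0133, 0.0086, 0, 0, 0, 9.25, 0], [0.0133, 0.0086, 0, 0, 0, 9.25, 0], [0.0133, 0.0086, 0, 0, 0, 9.25, 0], [0.0133, 0.0086, 0, 0, 0, 9.25, 0], [0, 0, 0, 0, 0, 0, 0], [0, 0, 0, 0, 0, 0, 0]])

```text
t: 18.18
eef_pos: [0.6717, -0.1402, 0.2776]
orientation: [-3.141, 0.0, 1.638]
wrist_force: [-0.2, 0.3, -1.7]
opening: 0.151
gripper_force: 68.5
```

Run:
```python
from h import *
import pickle
s=r.read_state(); print({k:np.round(s[k],3).tolist() for k in("t","eef_pos","orientation","opening","gripper_force")})
w=r.get_image("wrist"); pickle.dump(w,open("w3.pkl","wb")); save(w,"w3.png",s=1.5)
hsv=cv2.cvtColor(w["img"],cv2.COLOR_RGB2HSV)
for name,lo,hi in(("blue",(105,120,40),(130,255,255)),("yellow",(23,120,120),(38,255,255)),("red",(0,150,90),(6,255,255)),("red2",(172,150,90),(180,255,255)),("orange",(8,130,90),(22,255,255))):
    n,_,st,ce=cv2.connectedComponentsWithStats(cv2.inRange(hsv,lo,hi))
    for i in range(1,n):
        if st[i,4]>12: print(name,st[i].tolist(),np.round(ce[i],1),np.round(onplane(w,[ce[i]],.165)[0]*1000,1))
```

```text
{'t': 18.175, 'eef_pos': [0.672, -0.14, 0.278], 'orientation': [-3.141, 0.0, 1.638], 'opening': 0.151, 'gripper_force': 68.46}
blue [205, 7, 117, 125, 3919] [263.   65.7] [674.5 -36.4 165. ]
yellow [300, 25, 10, 11, 56] [304.   29.8] [706.9  -6.2 165. ]
yellow [221, 109, 9, 10, 42] [225.1 113.5] [643. -79. 165.]
red [406, 0, 22, 6, 95] [416.4   1.9] [796.5  19.9 165. ]
red [204, 71, 9, 5, 32] [207.7  73.2] [626.3 -45.8 165. ]
red [314, 71, 9, 5, 29] [318.6  73.2] [723.8 -39.2 165. ]
orange [175, 162, 156, 162, 13764] [252.5 227.1] [ 675.6 -190.2  165. ]
orange [101, 261, 39, 38, 1031] [119.4 278. ] [ 535.7 -259.7  165. ]
```

View pics/w3.png

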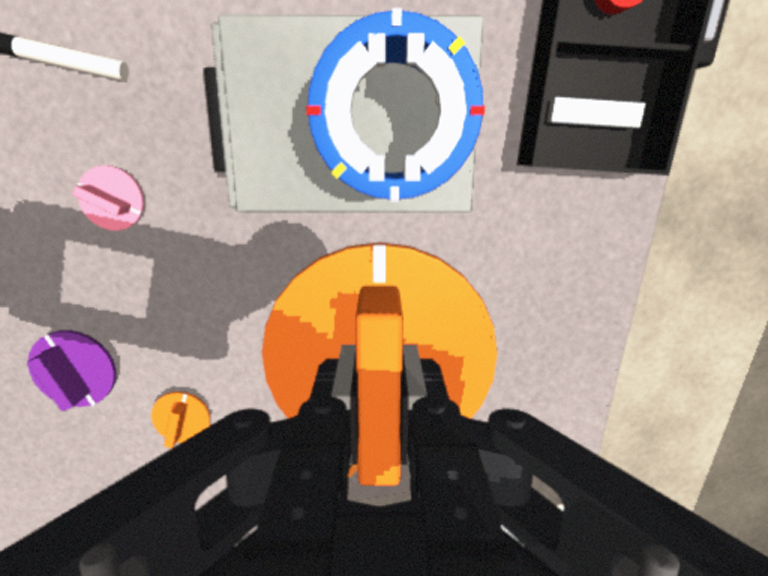

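The hopper is at (395,108): yellow at (457,45) and (338,170), red at (314,110) and (477,110), white at top and bottom. Its centre comes out at (675.0,-42.5) mm and its yaw at 3.87°. The lid pointer at (379,262) runs vertical in the picture. Next I'll measure the lid centre in the hand from the visible flange arc.

```bash
cat > fl.py <<'E'
from h import *
from scipy.optimize import least_squares
def flange(w,p,dz=.0164):
    zf=p[2]+dz
    hsv=cv2.cvtColor(w["img"],cv2.COLOR_RGB2HSV)
    m=cv2.inRange(hsv,(8,130,90),(22,255,255))|cv2.inRange(hsv,(0,0,200),(180,60,255))
    m[:, :170]=0;m[:,335:]=0;m[:158]=0
    c=max(cv2.findContours(cv2.inRange(hsv,(8,130,60),(22,255,255)),cv2.RETR_EXTERNAL,cv2.CHAIN_APPROX_NONE)[0],key=cv2.contourArea)
    h=cv2.convexHull(c).reshape(-1,2).astype(float); h=h[h[:,1]<232]
    P=onplane(w,h,zf)[:,:2]*1000
    f=lambda q: np.hypot(P[:,0]-q[0],P[:,1]-q[1])-q[2]
    a=least_squares(f,[p[0]*1000,p[1]*1000,44],loss="soft_l1"); b=least_squares(lambda q:f([*q,44]),[p[0]*1000,p[1]*1000],loss="soft_l1")
    print("free",np.round(a.x,1),"fixed r",np.round(b.x,1),"tcp",np.round(np.array(p)*1000,1),"rms",np.sqrt(np.mean(b.fun**2)),len(h))
E
python3 - <<'E'
from fl import *
import pickle
w=pickle.load(open("w3.pkl","rb")); s=r.read_state(); flange(w,s["eef_pos"])
for px in [(379/1.5,246/1.5),(379/1.5,283/1.5)]: print(onplane(w,[px],s["eef_pos"][2]+.0164)*1000)
E
```

```text
free [ 672.2 -139.1   43.1] fixed r [ 672.3 -140.3] tcp [ 671.7 -140.3  277.6] rms 0.37536218480403727 30
[[669.52647643 -97.24262963 294.03944854]]
[[ 670.42637362 -110.51681084  294.03944854]]
```

Call:
move_arm(plan=[[0.001, 0.0326, 0, 0, 0, 0, 0], [0.001, 0.0325, 0, 0, 0, 0, 0], [0.0008, 0.0325, 0, 0, 0, 0, 0], [0, 0, -0.03, 0, 0, 0, 0], [0, 0, -0.03, 0, 0, 0, 0], [0, 0, -0.02, 0, 0, 0, 0], [0, 0, 0, 0, 0, 0, 0], [0, 0, 0, 0, 0, 0, 0]])

```text
t: 19.23
eef_pos: [0.6759, -0.0428, 0.1985]
orientation: [3.14, 0.0, 1.64]
wrist_force: [0.3, -0.9, -1.5]
opening: 0.148
gripper_force: 68.5
```

Run:
```python
from fl import *
s=r.read_state(); w=r.get_image("wrist"); flange(w,s["eef_pos"]); print(s["orientation"])
hsv=cv2.cvtColor(w["img"],cv2.COLOR_RGB2HSV)
for name,lo,hi in(("yellow",(23,120,120),(38,255,255)),("red",(0,150,90),(6,255,255)),("white",(0,0,200),(180,60,255))):
    n,_,st,ce=cv2.connectedComponentsWithStats(cv2.inRange(hsv,lo,hi))
    for i in range(1,n):
        if 12<st[i,4]<400:
            P=onplane(w,[ce[i]],.165)[0]*1000
            if np.hypot(P[0]-675,P[1]+42)<70: print(name,st[i].tolist(),np.round(ce[i],1),np.round(P,1))
```

```text
free [676.4 -41.9  43.1] fixed r [676.4 -43. ] tcp [675.9 -42.8 198.5] rms 0.3502241050794913 26
[3.14001996e+00 2.30511261e-04 1.64006810e+00]
yellow [295, 155, 12, 13, 74] [300.5 161.2] [707.2  -6.1 165. ]
yellow [228, 165, 19, 13, 103] [238.6 170.1] [665.1 -15.3 165. ]
white [247, 134, 8, 14, 106] [250.7 140.5] [672.    5.7 165. ]
white [228, 153, 14, 12, 138] [234.7 157.9] [661.9  -6.9 165. ]
white [260, 153, 14, 11, 129] [266.4 158.3] [683.6  -5.7 165. ]
white [202, 159, 25, 20, 153] [214.7 167.5] [648.5 -14.6 165. ]
white [276, 160, 23, 16, 98] [284.8 165.8] [696.7 -10.  165. ]
white [249, 163, 8, 25, 199] [252.5 175.1] [674.9 -18.1 165. ]
```

Lid is at x 676.4 against the mouth's 675.0, so shift -1.3 mm and lower.

Call:
move_arm(plan=[[-0.0013, 0.0002, -0.008, 0, 0, 0, 0], [0, 0, -0.008, 0, 0, 0, 0], [0, 0, -0.005, 0, 0, 0, 0], [0, 0, -0.004, 0, 0, 0, 0], [0, 0, -0.003, 0, 0, 0, 0], [0, 0, 0, 0, 0, 0, 0]])

```text
t: 20.02
eef_pos: [0.6738, -0.0423, 0.169]
orientation: [-3.141, -0.0, 1.641]
wrist_force: [0.2, -0.7, -1.2]
opening: 0.151
gripper_force: 68.5
```

The lugs are 3-4 mm below the rim with no contact force. Continue down.

Call:
move_arm(plan=[[0, 0, -0.004, 0, 0, 0, 0], [0, 0, -0.004, 0, 0, 0, 0], [0, 0, -0.003, 0, 0, 0, 0], [0, 0, -0.001, 0, 0, 0, 0], [0, 0, 0, 0, 0, 0, 0]])

```text
t: 20.65
eef_pos: [0.674, -0.0423, 0.1573]
orientation: [-3.142, -0.0, 1.641]
wrist_force: [0.4, -0.4, -2.0]
opening: 0.148
gripper_force: 68.5
```

Call:
move_arm(plan=[[0, 0, -0.001, 0, 0, 0, 0], [0, 0, -0.001, 0, 0, 0, 0], [0, 0, -0.001, 0, 0, 0, 0], [0, 0, 0, 0, 0, 0, 0]])

```text
t: 21.15
eef_pos: [0.674, -0.0423, 0.1546]
orientation: [3.141, 0.0, 1.641]
wrist_force: [-0.4, -0.1, 1.8]
opening: 0.148
gripper_force: 68.8
```

Call:
move_arm(plan=[[0, 0, -0.001, 0, 0, 0, 0], [0, 0, 0, 0, 0, 0, 0]])

```text
t: 21.4
eef_pos: [0.6741, -0.0423, 0.1546]
orientation: [3.141, 0.0, 1.641]
wrist_force: [-3.2, 1.1, 7.7]
opening: 0.152
gripper_force: 69.8
```

Seated: stopped at 0.1546 as predicted. I'll relieve the push slightly and turn 40° clockwise, then check.

Call:
move_arm(plan=[[0, 0, 0.001, 0, 0, -2, 0], [0, 0, 0, 0, 0, -4, 0], [0, 0, 0, 0, 0, -4, 0], [0, 0, 0, 0, 0, -4, 0], [0, 0, 0, 0, 0, -4, 0], [0, 0, 0, 0, 0, -4, 0], [0, 0, 0, 0, 0, -4, 0], [0, 0, 0, 0, 0, -4, 0], [0, 0, 0, 0, 0, -4, 0], [0, 0, 0, 0, 0, -4, 0], [0, 0, 0, 0, 0, -2, 0], [0, 0, 0, 0, 0, 0, 0], [0, 0, 0, 0, 0, 0, 0]])

```text
t: 23.02
eef_pos: [0.6747, -0.0425, 0.1547]
orientation: [3.14, -0.001, 0.943]
wrist_force: [2.1, -1.9, 2.8]
opening: 0.149
gripper_force: 69.0
```

```bash
cat > ang.py <<'E'
from fl import *
s=r.read_state(); print({k:np.round(s[k],4).tolist() for k in("t","eef_pos","orientation","wrist_force","torque","opening","gripper_force")})
w=r.get_image("wrist"); flange(w,s["eef_pos"]); save(w,"a%.0f.png"%(s["t"]*10),(140,90,370,270),3.4)
hsv=cv2.cvtColor(w["img"],cv2.COLOR_RGB2HSV)
C=np.array([675.0,-42.5])
for name,lo,hi,z in(("yellow",(23,120,120),(38,255,255),.165),("red",(0,150,90),(6,255,255),.165),("white-on-flange",(0,0,190),(180,70,255),.171)):
    n,_,st,ce=cv2.connectedComponentsWithStats(cv2.inRange(hsv,lo,hi))
    for i in range(1,n):
        P=onplane(w,[ce[i]],z)[0]*1000; R=np.hypot(*(P[:2]-C))
        if 12<st[i,4]<500 and 25<R<53: print(name,np.round(ce[i],1),np.round(P,1),"r %.1f ang %.1f"%(R,np.degrees(np.arctan2(P[1]-C[1],P[0]-C[0]))))
E
python3 ang.py
```

```text
{'t': 23.025, 'eef_pos': [0.6747, -0.0425, 0.1547], 'orientation': [3.1402, -0.0006, 0.9432], 'wrist_force': [2.0853, -1.9183, 2.8362], 'torque': [-0.3307, -0.3864, 0.0429], 'opening': 0.1485, 'gripper_force': 68.9954}
free [675.5 -41.9  43.1] fixed r [674.8 -42.7] tcp [674.7 -42.5 154.7] rms 0.34457028413008073 24
yellow [261.  151.3] [707.3  -5.8 165. ] r 48.9 ang 48.7
red [320.9 183.2] [723.7 -39.4 165. ] r 48.8 ang 3.6
white-on-flange [252.5 175. ] [696.9 -12.4 171. ] r 37.2 ang 53.9
```

The pointer is at 53.9° and the yellow mark at 48.8°, so turn another 5.1°.

Call:
move_arm(plan=[[0, 0, 0, 0, 0, -2, 0], [0, 0, 0, 0, 0, -2, 0], [0, 0, 0, 0, 0, -1.1, 0], [0, 0, 0, 0, 0, 0, 0], [0, 0, 0, 0, 0, 0, 0], [0, 0, 0, 0, 0, 0, 0]])

```text
t: 23.82
eef_pos: [0.6744, -0.0424, 0.1547]
orientation: [3.141, -0.001, 0.854]
wrist_force: [3.0, -3.8, 5.3]
opening: 0.148
gripper_force: 69.4
```

```bash
python3 ang.py; ls pics/a*; cp pics/a23[1-9].png pics/fin.png
```

```text
{'t': 23.825, 'eef_pos': [0.6744, -0.0424, 0.1547], 'orientation': [3.1409, -0.0005, 0.8537], 'wrist_force': [2.9988, -3.7691, 5.3415], 'torque': [-0.5348, -0.4135, 0.0831], 'opening': 0.1477, 'gripper_force': 69.3963}
free [675.3 -41.8  43. ] fixed r [674.5 -42.7] tcp [674.4 -42.4 154.7] rms 0.4035103438783919 31
yellow [253.5 150.9] [707.3  -5.9 165. ] r 48.8 ang 48.6
red [316.5 177.4] [723.7 -39.4 165. ] r 48.8 ang 3.7
white-on-flange [252.5 175.1] [699.2 -14.4 171. ] r 37.1 ang 49.3
pics/a230.png
pics/a238.png
```

View pics/fin.png

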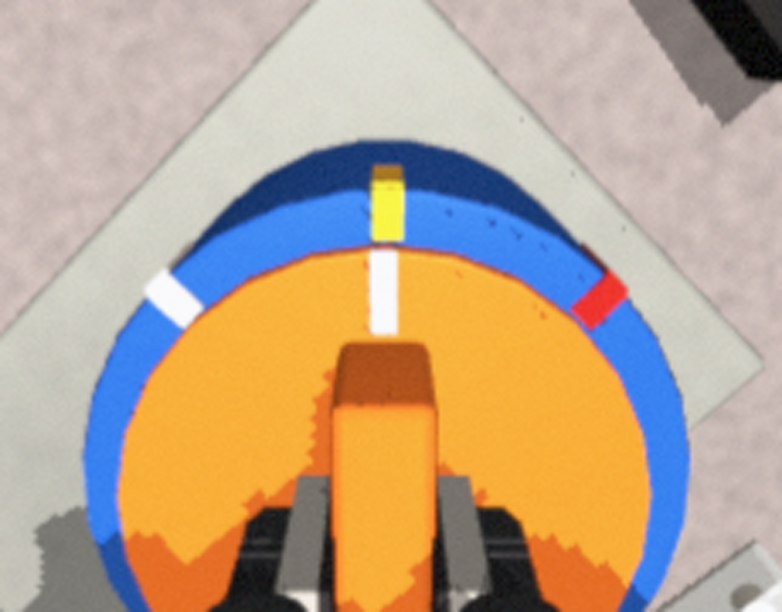

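The pointer at (383,292) lines up with the yellow mark at (388,210) to within about 0.5°. The lid is flush on the rim, the grip is holding, and the measured torque of 0.083 N m matches the spring. Handing in.

```bash
python3 -c "
from workcell import r
print(r.hand_in())"
```

```text
the job is handed in; nothing more can be done
None
```

The drawer is pushed fully shut, and the orange lid is seated in the hopper and turned clockwise to the yellow mark (within about 0.5°, well short of red); the gripper is still holding it there, and the job is handed in at about 24 s.

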